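Set the mitre gauge to 15 degrees and gang the strips on its fence

ROBOT

A 6-joint arm with a two-finger parallel gripper is mounted at the origin on a cart in front of the work surface, level with it; the furniture and walls round the work are solid. World frame = base frame: x ahead of the robot, y to its left, z up, the work surface at z = 0. Lengths are in m, angles in degrees, forces in N, time in s.
With the tool pointing down it reaches from about 0.4 to 0.825 m from the base axis. Payload 7 kg.
Tool frame: the origin (TCP) lies between the finger pads; the fingertips stand ctrl.nose_length ahead of it and the grasp point (between the pads) lies 2 mm behind it (ctrl.nose_length is the distance from the TCP to the fingertips, in m); z points along the fingers, y is the line along which they close (so a half turn about z gives the same grasp; the last joint's range is limited). The gripper opens to 88 mm and grips with 3 to 60 N. Pads are 19 mm wide; open, the fingers measure 130 mm over their backs; the gripper's body (78 mm by 193 mm) begins 47 mm behind the grasp point.
Start: joints at [-50.415, 20.546, 0.682, 0, -70.136, -16.507], TCP at [0.265, -0.621, 0.244] pointing down, gripper open.
Joint ranges: [-176.03, 176.03], [-82.01, 121.73], [-58.28, 71.71], [-173.87, 95.51], [-174.79, -0.11], [-173.66, 173.66]. Speed limits (degrees/s): [136.94, 136.94, 172.46, 180, 180, 180].

INTERFACE

Orientations are given as [roll, pitch, yaw] about the fixed x, y, z axes, in that order (R = Rz(yaw) Ry(pitch) Rx(roll)).
In Python, from plant import ctrl gives the robot as it stands.
- The arm moves only by the tool apply_moves, never from a script. Its argument "commands" is a list of rows, each a list of 3 entries, a list of its own where there are three numbers: the shift along the world's x, y, z in cm, then the turn about the world's z in rad, then the closure, from 0 (fully open) to 1 (shut). In form: [[[x, y, z], turn, jaw], ...]. A call has 1 to 20 rows; each row is the pose to reach, as a shift and turn from the pose commanded when the call began; what a row does not reach only later rows make up. A row lasts 1/12 s, in which the tool goes at most 41.7 mm and 7.16 degrees, less where a joint would pass 70% of its speed; a pose out of reach is approached as far as the arm can. A call with a gripper value outside its range is refused whole. The fingers move at their own pace and stop on an object; the grip force is fixed at half the most. Time passes only in rows, so rows that repeat a pose let the fingers close. It gives the time, the measured TCP pose, the force, the opening and the grip force at its end, in the units of the state.
- ctrl.get_obs(): the state, without advancing time (a new reading comes with each control period).
- ctrl.snapshot(name): name is "scene" or "top" or "wrist"; returns a dict with "img" (384x512x3 uint8, red, green, blue), "fx", "fy", "cx", "cy" (pixels), "T" (4x4, takes a point from camera to world coordinates). Camera axes: x right, y up, looking along -z (the intrinsics and any distortion apply to the point x, -y, -z); pixel columns grow to the right and rows downward; lengths in m; the calibration is good to about 2 mm. The wrist camera is an equidistant fisheye: a pixel r from the principal point sees the ray r / f radians off the axis. A picture is of the moment at which its call begins. There is no depth.
- ctrl.close_job(): hands the job in; it is judged then, once.
Trained networks look in a picture, given as the dict that the camera call returned (one of the last four; its "shot" number tells which), for a name from the list of things; names that differ only in an ending like _2 or _b are one class to them, and where a whole thing is asked for, a point or a joint stands for the part that bears it (a point fixed in the world has none). Each returns a list of dicts, best first, with "score" (0 to 1); they miss things now and then, are a little off and sometimes report something else, mostly with a low value. They report only what shows in the picture. A call takes as long as a camera call.
- ctrl.search_frame(picture, target): "at" ([column, row] in pixels, amid what is visible of it).
- ctrl.spot_point(picture, target): "at" ([column, row] in pixels: a listed point, or the origin of a listed thing).
The state is a dict: "clock": time; "joint_pos": joint angles; "qvel": joint speeds; "tau": joint torques, N m; "tool_pos": TCP position; "orientation": TCP orientation; "force": force on the tool from outside, world axes, zero at the start; "moment": the same for the moment, N m; "opening": finger opening in m; "gripper_force": force on a finger pad.
Only numpy, scipy, OpenCV 4.12 (cv2) and the standard library are available. Lean on these libraries where they do the work, as an engineer would, in place of code of your own. Each camera call takes 0.05 s, during which the arm holds its last target. There are 200 camera calls.

TASK

Get the table saw ready for a gang cut: first clear the loose offcuts from in front of the near mitre gauge into the plywood scrap tray, then turn the gauge's head to 15 degrees and let go of it to see that it holds. Then lay every laminated strip flat on the table against the fence face, side by side with no gaps and centred on the fence, gripping and pushing so lightly that the soft wood is not dented and the head, which only friction holds, is still at 15 degrees at the end. Leave the other tools where they are.

Things in the scene. Friction and masses are not known exactly. Their poses are not given: they have to be found in the camera images.
- mitre_gauge_head (a joint): swivel of the mitre gauge's head, held by friction only (about 0.3 N m, no spring; stays where it is left). In rad; 0 = fence square across (along world y), grows as the head turns counter-clockwise seen from above (left end of the fence comes toward the robot, right end goes away); stops at 0 and 0.349 (20 degrees). 15 degrees = 0.262.
- gauge_pivot (a point): the swivel axis of the head (vertical), at table height. The gauge's bar lies in the table slot along world x, flush with the table; the bar does not move.
- fence_face (a point): middle of the front face of the fence (far side from the robot, where the strips go), at table height, 29 mm in front of the swivel axis; turns with the head. x out of the face, y along the fence to the left, z up. Fence: pale wooden facing 220 mm long, 16 mm thick, top 62 mm and underside 2 mm above the table; behind it a grey metal head 160 mm long with a black knob 40 mm high, fixed.
- fence_left_end (a point): top of the wooden facing near its left end, 95 mm from the middle, in the middle of its 16 mm thickness, 62 mm above the table; turns with the head. The last 30 mm of the facing stand clear of the metal head and can be pinched from above.
- tray_floor (a point): middle of the inner floor of the plywood scrap tray (110 x 160 mm outside, walls 6 mm thick, 38 mm high, floor 6 mm above the table; its x and y axes are its short and long sides). The tray does not move.
- block_1: wooden offcut block, 45 x 50 x 40 mm (x, y, z); origin at the centre of its underside; lies in front of the fence at the start. May be absent.
- block_2: wooden offcut block just like block_1. May be absent.
- stick: dark brown offcut, 100 x 32 x 20 mm (x, y, z); origin at the centre of its underside; lies in front of the fence at the start. May be absent.
- strip_1: laminated strip (dark, pale, dark stripes along it), 140 x 26 x 20 mm (x long, y wide, z high), about 70 g, soft: a grip of over 50 N (100 N on both sides together) dents it; origin at the centre of its underside, so its middle lies 13 mm from the fence face when it touches it, the next ones 39, 65 and 91 mm. May be absent.
- strip_2: laminated strip (dark, pale, dark stripes along it), 140 x 26 x 20 mm (x long, y wide, z high), about 70 g, soft: a grip of over 50 N (100 N on both sides together) dents it; origin at the centre of its underside, so its middle lies 13 mm from the fence face when it touches it, the next ones 39, 65 and 91 mm. May be absent.
- strip_3: laminated strip (dark, pale, dark stripes along it), 140 x 26 x 20 mm (x long, y wide, z high), about 70 g, soft: a grip of over 50 N (100 N on both sides together) dents it; origin at the centre of its underside, so its middle lies 13 mm from the fence face when it touches it, the next ones 39, 65 and 91 mm. May be absent.
- strip_4: laminated strip (dark, pale, dark stripes along it), 140 x 26 x 20 mm (x long, y wide, z high), about 70 g, soft: a grip of over 50 N (100 N on both sides together) dents it; origin at the centre of its underside, so its middle lies 13 mm from the fence face when it touches it, the next ones 39, 65 and 91 mm. May be absent.
- masking_tape: roll of masking tape, 96 mm wide and 24 mm high, lying flat; leave alone

How it is judged (in metres and radians):
On the way, in this order (a step that is already met when the one before it is completed fails the run):
1. the loose offcuts are in the scrap tray (x of block_1 in the frame of tray_floor between -0.05 and 0.05 m and y of block_1 in the frame of tray_floor between -0.075 and 0.075 m and z of block_1 in the frame of tray_floor between -0.006 and 0.05 m and x of block_2 in the frame of tray_floor between -0.05 and 0.05 m and y of block_2 in the frame of tray_floor between -0.075 and 0.075 m and z of block_2 in the frame of tray_floor between -0.006 and 0.05 m and x of stick in the frame of tray_floor between -0.05 and 0.05 m and y of stick in the frame of tray_floor between -0.075 and 0.075 m and z of stick in the frame of tray_floor between -0.006 and 0.05 m), for 0.3 s.
2. the head stands at 15 degrees with nothing holding it (value of joint mitre_gauge_head between 0.227 and 0.297 rad and contact force between mitre_gauge_head and the fingers below 0.1 N), for 0.5 s.
3. every strip lies packed against the fence ((x of strip_1 in the frame of fence_face between 0.008 and 0.017 m or (x of strip_1 in the frame of fence_face between 0.034 and 0.046 m and (x of strip_2 in the frame of fence_face between 0.008 and 0.017 m or x of strip_3 in the frame of fence_face between 0.008 and 0.017 m or x of strip_4 in the frame of fence_face between 0.008 and 0.017 m)) or (x of strip_1 in the frame of fence_face between 0.06 and 0.075 m and (x of strip_2 in the frame of fence_face between 0.034 and 0.046 m or x of strip_3 in the frame of fence_face between 0.034 and 0.046 m or x of strip_4 in the frame of fence_face between 0.034 and 0.046 m)) or (x of strip_1 in the frame of fence_face between 0.086 and 0.104 m and (x of strip_2 in the frame of fence_face between 0.06 and 0.075 m or x of strip_3 in the frame of fence_face between 0.06 and 0.075 m or x of strip_4 in the frame of fence_face between 0.06 and 0.075 m))) and (x of strip_2 in the frame of fence_face between 0.008 and 0.017 m or (x of strip_2 in the frame of fence_face between 0.034 and 0.046 m and (x of strip_1 in the frame of fence_face between 0.008 and 0.017 m or x of strip_3 in the frame of fence_face between 0.008 and 0.017 m or x of strip_4 in the frame of fence_face between 0.008 and 0.017 m)) or (x of strip_2 in the frame of fence_face between 0.06 and 0.075 m and (x of strip_1 in the frame of fence_face between 0.034 and 0.046 m or x of strip_3 in the frame of fence_face between 0.034 and 0.046 m or x of strip_4 in the frame of fence_face between 0.034 and 0.046 m)) or (x of strip_2 in the frame of fence_face between 0.086 and 0.104 m and (x of strip_1 in the frame of fence_face between 0.06 and 0.075 m or x of strip_3 in the frame of fence_face between 0.06 and 0.075 m or x of strip_4 in the frame of fence_face between 0.06 and 0.075 m))) and (x of strip_3 in the frame of fence_face between 0.008 and 0.017 m or (x of strip_3 in the frame of fence_face between 0.034 and 0.046 m and (x of strip_1 in the frame of fence_face between 0.008 and 0.017 m or x of strip_2 in the frame of fence_face between 0.008 and 0.017 m or x of strip_4 in the frame of fence_face between 0.008 and 0.017 m)) or (x of strip_3 in the frame of fence_face between 0.06 and 0.075 m and (x of strip_1 in the frame of fence_face between 0.034 and 0.046 m or x of strip_2 in the frame of fence_face between 0.034 and 0.046 m or x of strip_4 in the frame of fence_face between 0.034 and 0.046 m)) or (x of strip_3 in the frame of fence_face between 0.086 and 0.104 m and (x of strip_1 in the frame of fence_face between 0.06 and 0.075 m or x of strip_2 in the frame of fence_face between 0.06 and 0.075 m or x of strip_4 in the frame of fence_face between 0.06 and 0.075 m))) and (x of strip_4 in the frame of fence_face between 0.008 and 0.017 m or (x of strip_4 in the frame of fence_face between 0.034 and 0.046 m and (x of strip_1 in the frame of fence_face between 0.008 and 0.017 m or x of strip_2 in the frame of fence_face between 0.008 and 0.017 m or x of strip_3 in the frame of fence_face between 0.008 and 0.017 m)) or (x of strip_4 in the frame of fence_face between 0.06 and 0.075 m and (x of strip_1 in the frame of fence_face between 0.034 and 0.046 m or x of strip_2 in the frame of fence_face between 0.034 and 0.046 m or x of strip_3 in the frame of fence_face between 0.034 and 0.046 m)) or (x of strip_4 in the frame of fence_face between 0.086 and 0.104 m and (x of strip_1 in the frame of fence_face between 0.06 and 0.075 m or x of strip_2 in the frame of fence_face between 0.06 and 0.075 m or x of strip_3 in the frame of fence_face between 0.06 and 0.075 m))) and y of strip_1 in the frame of fence_face between -0.02 and 0.02 m and angle between the x axis of each of strip_1, strip_2, strip_3, strip_4 and the y axis of fence_face, either way round below 0.06 rad and height (world z) of each of strip_1, strip_2, strip_3, strip_4 below 0.004 m and angle between each of strip_1, strip_2, strip_3, strip_4's own z axis and vertical below 0.08 rad and y of strip_2 in the frame of fence_face between -0.02 and 0.02 m and y of strip_3 in the frame of fence_face between -0.02 and 0.02 m and y of strip_4 in the frame of fence_face between -0.02 and 0.02 m), for 0.3 s.
At the end, for the whole second after the job is handed in: Head at 15 +- 2 degrees. Every strip flat on the table, along the fence within 3.4 degrees, its middle within 20 mm of the fence's middle line; the first touching the fence, each further one the one before (gaps under 4 mm, then 3 mm each). Every offcut in the tray. All at rest (all of step 1 and all of step 3 and value of joint mitre_gauge_head between 0.227 and 0.297 rad and linear speed of each of strip_1, strip_2, strip_3, strip_4, block_1, block_2, stick below 0.02 m/s).
It fails at once if a strip is squeezed or pushed harder than a 50 N grip (contact force between strip_1 and the fingers above 100 N).
It fails at once if a strip is squeezed or pushed harder than a 50 N grip (contact force between strip_2 and the fingers above 100 N).
It fails at once if a strip is squeezed or pushed harder than a 50 N grip (contact force between strip_3 and the fingers above 100 N).
It fails at once if a strip is squeezed or pushed harder than a 50 N grip (contact force between strip_4 and the fingers above 100 N).
It fails at once if the masking tape is moved (distance of masking_tape from where it was at the start of the episode above 0.03 m).
Of block_1, block_2, stick only 1 to 3 are there at a start; the rules pass over those that are not, and their reading is None.
Of strip_1, strip_2, strip_3, strip_4 only 3 to 4 are there at a start; the rules pass over those that are not, and their reading is None.
At some moment in a run one of strip_1, strip_2, strip_3, strip_4, block_1, block_2, stick may be knocked a few centimetres aside while the robot is not near it.
Once in a run the grip may slacken for a moment while it holds something.
It also fails if it takes over 210 s, if anything falls off the work surface, if the arm or the gripper's body presses on something with over 40 N, if the wrist force passes 120 N, or if a joint passes its speed limit or range.

## Working session

There is one attempt and no reset: what is moved stays moved. The work goes in short steps, Python scripts to look and compute and a tool call to move; the robot and the scene stay as the last step left them, time stands still between calls to the robot, and variables do not carry over. Pictures are saved under pics/ and viewed, at most 14 in all, crops included, and the job is handed in when it is done.

Besides the shell and the picture viewer there is one more tool, called after "Request:" as name(argument=value, ...) on one line, values as JSON. apply_moves: Moves the arm, as the interface text tells. Its arguments: {"type":"object","properties":{"commands":{"type":"array"}},"required":["commands"]}

```bash
ls; mkdir -p pics
cat > h.py <<'E'
import numpy as np, cv2
from plant import ctrl
def pix2world(s,uv,z=0.0):
    T=np.array(s["T"]);u,v=uv
    a=(u-s["cx"])/s["fx"];b=(v-s["cy"])/s["fy"]
    if s.get("name")=="wrist":
        r=np.hypot(a,b);k=np.sin(r)/r if r>1e-9 else 1
        d=np.array([a*k,-b*k,-np.cos(r)])
    else: d=np.array([a,-b,-1.])
    d=T[:3,:3]@d;o=T[:3,3]
    return o+d*(z-o[2])/d[2]
def snap(n,save=None):
    s=ctrl.snapshot(n);s["name"]=n
    if save: cv2.imwrite(f"pics/{save}.png",s["img"][:,:,::-1])
    return s
def w2p(s,P):
    T=np.array(s["T"]);p=T[:3,:3].T@(np.array(P)-T[:3,3]);x,y,z=p[0],-p[1],-p[2]
    if s["name"]=="wrist":
        r=np.hypot(x,y);t=np.arctan2(r,z);x,y=x/r*t,y/r*t
    else:x,y=x/z,y/z
    return np.array([s["cx"]+s["fx"]*x,s["cy"]+s["fy"]*y])
E
cat > a.py <<'E'
from h import *
print(ctrl.nose_length,ctrl.get_obs())
for n in("top","scene"):
    s=snap(n,n+"1"); print(n,{k:v for k,v in s.items() if k!="img"})
    for t,z in [("fence_face",0),("gauge_pivot",0),("fence_left_end",.062),("tray_floor",.006),("block_1",0),("stick",0),("strip_1",0),("masking_tape",0)]:
        for d in ctrl.spot_point(s,t): 
            if d["score"]>.2: print(t,round(d["score"],2),np.round(d["at"]),np.round(pix2world(s,d["at"],z)[:2],3))
E
python3 a.py; python3 -c "
import cv2,numpy as np
cv2.imwrite('pics/b1.png',cv2.resize(cv2.imread('pics/top1.png'),(800,600)))"
```

```text
pics
0.017 {'clock': 0.0, 'joint_pos': array([-5.04158617e+01,  2.05916616e+01,  6.32071371e-01, -2.05704086e-02,
       -7.01346802e+01, -1.65067434e+01]), 'qvel': array([ 0.00532445, -0.0105898 ,  0.04537525, -0.08678936, -0.01412697,
        0.06011524]), 'tau': array([ 4.52547274e-04, -5.82719135e+01,  2.93052649e+01,  6.99710011e+00,
        6.86355546e-03, -1.64143175e-04]), 'tool_pos': array([ 0.26437362, -0.62056103,  0.24260575]), 'orientation': array([ 1.79904120e+02, -8.24726527e-03, -1.56929604e+02]), 'force': array([-0.02056109,  0.63636902,  0.29309888]), 'moment': array([-0.02044773, -0.03481559, -0.04238567]), 'gripper_force': 0.0, 'opening': 0.0876885608451171}
top {'fx': 389.74084256334265, 'fy': 389.74084256334265, 'cx': 257.62543010033534, 'cy': 186.21881377541987, 'T': array([[-0.0293644 ,  0.99110853, -0.12977522,  0.44725225],
       [-0.99911985, -0.02521211,  0.03352426, -0.1865089 ],
       [ 0.02995427,  0.13064542,  0.99097655,  0.95765055],
       [ 0.        ,  0.        ,  0.        ,  1.        ]]), 'shot': 1, 'name': 'top'}
fence_face 0.61 [309. 245.]
[... 826 characters left out ...]
0531185,  0.67882542,  0.73428049,  0.68066544],
       [ 0.        ,  0.        ,  0.        ,  1.        ]]), 'shot': 2, 'name': 'scene'}
fence_face 0.6 [333. 192.] [ 0.424 -0.331]
fence_face 0.5 [331. 200.] [ 0.422 -0.306]
gauge_pivot 0.61 [341. 194.] [ 0.405 -0.335]
fence_left_end 0.73 [325. 200.] [ 0.426 -0.244]
fence_left_end 0.6 [341. 196.] [ 0.397 -0.27 ]
tray_floor 0.7 [205. 199.] [ 0.7   -0.175]
block_1 0.75 [319. 170.] [ 0.482 -0.394]
block_1 0.65 [301. 202.] [ 0.486 -0.268]
block_1 0.46 [345. 192.] [ 0.4   -0.345]
strip_1 0.94 [292. 290.] [ 0.423 -0.043]
strip_1 0.71 [232. 271.] [ 0.551 -0.031]
strip_1 0.63 [206. 260.] [ 0.612 -0.03 ]
masking_tape 0.88 [167. 251.] [ 0.703 -0.015]
```

View pics/b1.png

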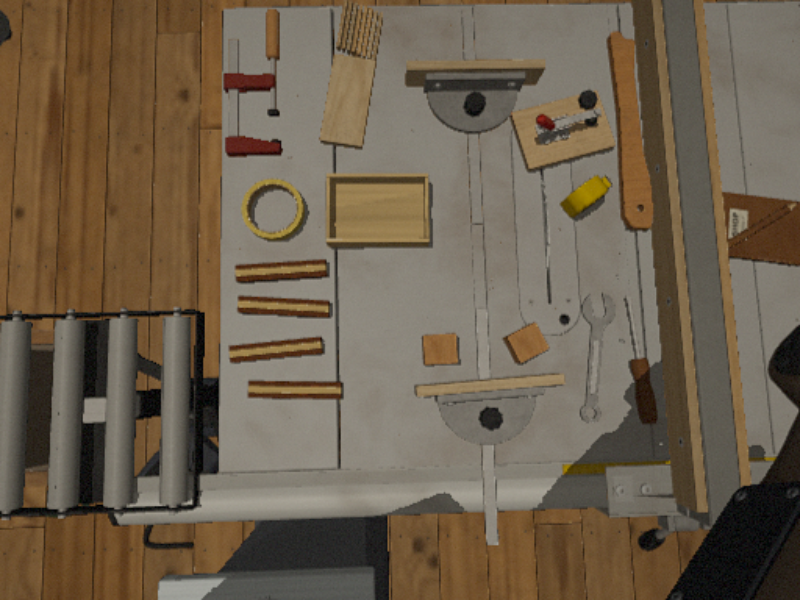

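View pics/scene1.png

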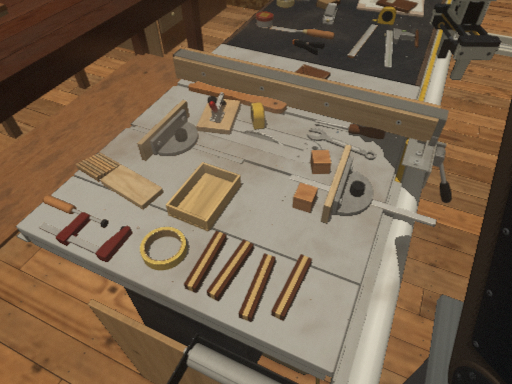

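The top view shows two blocks near the gauge, at about (440,349) and (526,343), and no stick. Four strips lie at left (282,270) to (294,389). The tray is at (378,209), the tape at (273,208), and the fence runs from (415,388) to (564,378). Next I get exact poses by colour segmentation.

```bash
cat > seg.py <<'E'
from h import *
def rects(s,kind):
    hsv=cv2.cvtColor(s["img"],cv2.COLOR_RGB2HSV);H,S,V=[hsv[:,:,i].astype(int) for i in range(3)]
    m={"sat":(S>75)&(V>40)}[kind]
    m=(m*255).astype(np.uint8)
    return m
def obj(s,uv,z,dims,win=34,sat=75,mask=None):
    """rect fit around guess pixel: returns centre,angle(long axis deg),size using pixels mapped to plane z"""
    m=rects(s,"sat"); n,l=cv2.connectedComponents(m)
    u,v=[int(round(a)) for a in uv]
    k=l[max(v-3,0):v+4,u-3:u+4]; k=k[k>0]
    if len(k)==0:return None
    k=np.bincount(k).argmax()
    c,_=cv2.findContours((l==k).astype(np.uint8),cv2.RETR_EXTERNAL,cv2.CHAIN_APPROX_NONE)
    c=max(c,key=len)[:,0,:]
    P=np.array([pix2world(s,p,z)[:2] for p in c])
    (cx,cy),(w,h),a=cv2.minAreaRect((P*1000).astype(np.float32))
    if w<h:a+=90;w,h=h,w
    return np.round([cx,cy],1),round(((a+90)%180)-90,1),np.round([w,h],1)
E
cat > b.py <<'E'
from seg import *
import sys
s=snap("top")
L=[("block_1",.04),("strip_1",.02),("masking_tape",.0),("tray_floor",.03)]
for t,z in L:
    for d in ctrl.spot_point(s,t):
        if d["score"]>.4: print(t,round(d["score"],2),np.round(d["at"]),np.round(pix2world(s,d["at"],0.006 if "tray" in t else 0)[:2]*1000),obj(s,d["at"],z,None))
print("fence",obj(s,(300,246),.062,None))
cv2.imwrite("pics/m.png",cv2.resize(rects(s,"sat")[100:300,130:400],None,fx=2,fy=2))
E
python3 b.py
```

```text
block_1 0.71 [281. 226.] [ 473. -273.] (array([ 478.7, -270.7]), -88.2, array([53.1, 45.1]))
block_1 0.67 [334. 219.] [ 487. -404.] (array([ 483.4, -401.6]), -65.4, array([56.9, 46.9]))
strip_1 0.96 [179. 224.] [485. -25.] (array([486.1, -22. ]), -86.1, array([140.5,  26.2]))
strip_1 0.79 [182. 174.] [607. -32.] (array([607.2, -29.9]), -87.7, array([141.6,  28.1]))
strip_1 0.61 [190. 254.] [412. -52.] (array([421. , -50.3]), 88.3, array([139.4,  30.4]))
strip_1 0.61 [176. 137.] [703. -17.] None
masking_tape 0.77 [176. 135.] [708. -19.] None
tray_floor 0.84 [242. 136.] [ 699. -182.] (array([ 697.9, -181.3]), 88.0, array([161. , 120.1]))
tray_floor 0.63 [175. 134.] [710. -17.] None
fence (array([ 424. , -340.5]), -86.9, array([219.1,  16.6]))
```

View pics/m.png

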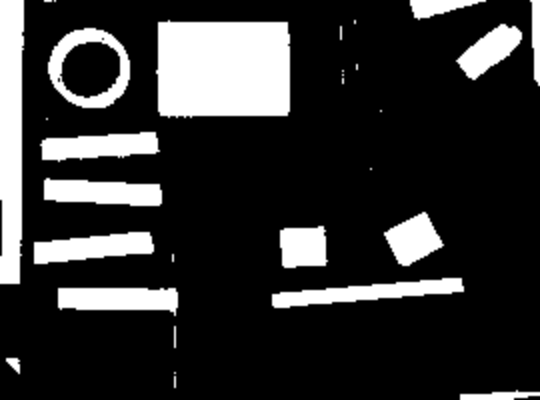

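Request:
apply_moves(commands=[[[22,21.7,0],0.026,0],[[22,21.7,0],0.026,0],[[22,21.7,0],0.026,0],[[22,21.7,0],0.026,0],[[22,21.7,0],0.026,0],[[22,21.7,0],0.026,0],[[22,21.7,0],0.026,0],[[22,21.7,0],0.026,0],[[22,21.7,-12],0.026,0],[[22,21.7,-12],0.026,0],[[22,21.7,-12],0.026,0],[[22,21.7,-12],0.026,0],[[22,21.7,-20.4],0.026,0],[[22,21.7,-20.4],0.026,0],[[22,21.7,-20.4],0.026,0],[[22,21.7,-20.4],0.026,0],[[22,21.7,-20.4],0.026,0]])

```text
clock: 2.57
tool_pos: [0.4861, -0.4051, 0.0425]
orientation: [-179.8, 0.1, -155.4]
force: [0.1, 0.2, 0.6]
opening: 0.088
gripper_force: 0.0
```

Request:
apply_moves(commands=[[[0,0,0],0,1],[[0,0,0],0,1],[[0,0,0],0,1],[[0,0,0],0,1],[[0,0,0],0,1],[[0,0,0],0,1],[[0,0,4],0,1],[[0,0,8],0,1],[[0,0,8],0,1],[[0,0,8],0,1]])

```text
clock: 3.4
tool_pos: [0.4861, -0.4047, 0.1225]
orientation: [-179.8, 0.2, -155.4]
force: [-1.1, 0.4, -1.2]
opening: 0.0494
gripper_force: 30.0
```

Request:
apply_moves(commands=[[[21.3,19,0],-0.46,1],[[21.3,19,0],-0.46,1],[[21.3,19,0],-0.46,1],[[21.3,19,0],-0.46,1],[[21.3,19,0],-0.46,1],[[21.3,19,0],-0.46,1],[[21.3,19,0],-0.46,1],[[21.3,19,0],-0.46,1],[[21.3,19,-3],-0.46,1],[[21.3,19,-6.2],-0.46,1],[[21.3,19,-6.2],-0.46,1],[[21.3,19,-6.2],-0.46,0],[[21.3,19,-6.2],-0.46,0],[[21.3,19,-6.2],-0.46,0],[[21.3,19,-6.2],-0.46,0],[[21.3,19,-2],-0.46,0],[[21.3,19,2],-0.46,0],[[21.3,19,4],-0.46,0]])

```text
clock: 4.9
tool_pos: [0.6993, -0.2148, 0.166]
orientation: [-179.9, 0.4, 178.2]
force: [0.7, -0.5, 1.2]
opening: 0.0862
gripper_force: 0.0
```

```bash
cat > c.py <<'E'
from seg import *
import sys
s=snap("top",sys.argv[1])
print(np.round(ctrl.get_obs()["tool_pos"],4),ctrl.get_obs()["orientation"][2])
for t,z,P in [("blkA",.04,(.479,-.272,.02)),("s1",.02,(.421,-.05,.01)),("s2",.02,(.486,-.022,.01)),("s3",.02,(.553,-.03,.01)),("s4",.02,(.607,-.03,.01)),("fence",.062,(.424,-.32,.062))]:
    print(t,obj(s,w2p(s,P),z,None))
E
python3 c.py t2
```

```text
[ 0.7008 -0.2151  0.1696] 178.25862633292098
blkA (array([ 478.8, -270.5]), -87.9, array([52.8, 45.1]))
s1 (array([419.9, -50.2]), 88.3, array([139.4,  32.7]))
s2 (array([486. , -22.1]), -86.1, array([140.3,  26. ]))
s3 (array([551.5, -33.2]), 85.4, array([140.8,  26.2]))
s4 (array([607.2, -30.7]), -87.6, array([139.6,  28.2]))
fence (array([ 424.1, -340.6]), -86.8, array([218.9,  16.5]))
```

View pics/t2.png

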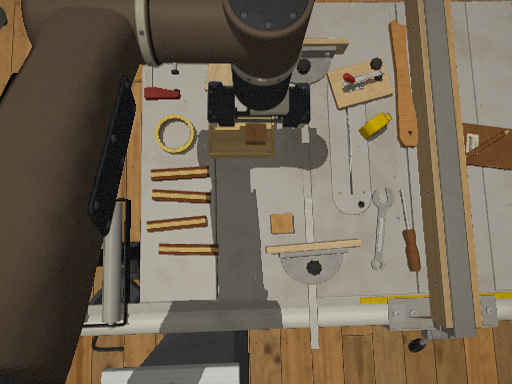

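Block B is in the tray at pixel (257,133). The strips and the second block have not moved.

Request:
apply_moves(commands=[[[-22.1,-5.7,0],0.064,0],[[-22.1,-5.7,0],0.064,0],[[-22.1,-5.7,0],0.064,0],[[-22.1,-5.7,0],0.064,0],[[-22.1,-5.7,0],0.064,0],[[-22.1,-5.7,0],0.064,0],[[-22.1,-5.7,-4],0.064,0],[[-22.1,-5.7,-8],0.064,0],[[-22.1,-5.7,-12.7],0.064,0],[[-22.1,-5.7,-12.7],0.064,0],[[-22.1,-5.7,-12.7],0.064,0],[[-22.1,-5.7,-12.7],0.064,1],[[-22.1,-5.7,-12.7],0.064,1],[[-22.1,-5.7,-12.7],0.064,1],[[-22.1,-5.7,-12.7],0.064,1],[[-22.1,-5.7,-12.7],0.064,1],[[-22.1,-5.7,-12.7],0.064,1],[[-22.1,-5.7,-8.7],0.064,1],[[-22.1,-5.7,-4.7],0.064,1],[[-22.1,-5.7,-4.7],0.064,1]])

```text
clock: 6.62
tool_pos: [0.4805, -0.2724, 0.1198]
orientation: [-179.8, 0.5, -178.0]
force: [1.3, -1.5, 0.1]
opening: 0.0497
gripper_force: 30.0
```

Request:
apply_moves(commands=[[[5,3,2],0.12,1],[[10,6,2],0.24,1],[[15,9,2],0.36,1],[[22,12.5,2],0.48,1],[[22,12.5,2],0.6,1],[[22,12.5,2],0.72,1],[[22,12.5,2],0.84,1],[[22,12.5,2],0.96,1],[[22,12.5,2],1.08,1],[[22,12.5,2],1.2,1],[[22,12.5,2],1.32,1],[[22,12.5,2],1.44,1],[[22,12.5,2],1.5,1],[[22,12.5,-2],1.5,1],[[22,12.5,-6.0],1.5,1],[[22,12.5,-6.0],1.5,1]])

```text
clock: 7.95
tool_pos: [0.6956, -0.1457, 0.0473]
orientation: [179.8, 0.0, -92.2]
force: [-0.5, 0.2, -0.1]
opening: 0.0496
gripper_force: 30.0
```

```bash
python3 -c "
from h import *
s=snap('wrist','w1');o=ctrl.get_obs();print(o['tool_pos'],o['force'],o['joint_pos'])"
```

```text
[ 0.69520602 -0.1458853   0.04946572] [ 0.99409589 -0.05602856  0.35604072] [ 3.80670868e+00  3.28881287e+01 -6.38013711e+00 -1.66103859e-02
 -5.09796248e+01 -5.97984261e+00]
```

View pics/w1.png

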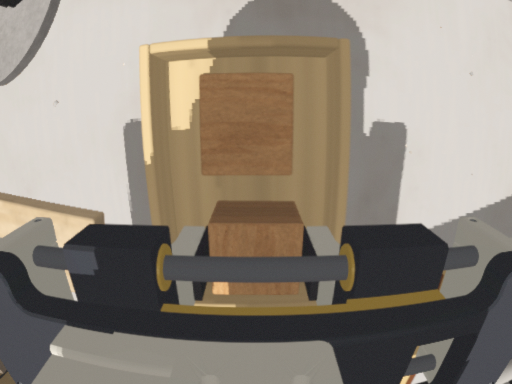

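The wrist view shows the first block in the tray at (247,124). The held block is above the floor, between the pads at (255,250). I raise it slightly so the fingers clear the walls when they open.

Request:
apply_moves(commands=[[[0.3,0,1],0,1],[[0.3,0,1],0,1],[[0.3,0,1],0,1],[[0.3,0,1],0,0],[[0.3,0,1],0,0],[[0.3,0,1],0,0],[[0.3,0,1],0,0],[[0.3,0,5],0,0],[[0.3,0,10],0,0],[[0.3,0,10],0,0],[[0.3,0,10],0,0]])

```text
clock: 8.92
tool_pos: [0.7021, -0.1462, 0.1579]
orientation: [-179.5, -0.0, -92.1]
force: [-0.9, 0.8, 0.2]
opening: 0.087
gripper_force: 0.0
```

```bash
python3 -c "
from h import *
s=snap('wrist','w2');o=ctrl.get_obs();print(o['tool_pos'],o['force'],o['orientation'])"; python3 c.py t3
```

```text
[ 0.70068294 -0.14594507  0.15516752] [ 0.7045853   0.08838298 -1.30115418] [-1.79747391e+02  1.77170872e-02 -9.21725744e+01]
[ 0.6996 -0.1458  0.1532] -92.19011219056823
blkA None
s1 (array([419.9, -50.2]), 88.3, array([139.4,  32.7]))
s2 (array([486. , -22.1]), -86.0, array([140.4,  25.8]))
s3 (array([551.2, -33.2]), 85.2, array([140.8,  26.8]))
s4 (array([607.1, -30. ]), -87.7, array([138.3,  28.6]))
fence (array([ 424.1, -340.6]), -86.8, array([218.9,  16.5]))
```

View pics/w2.png

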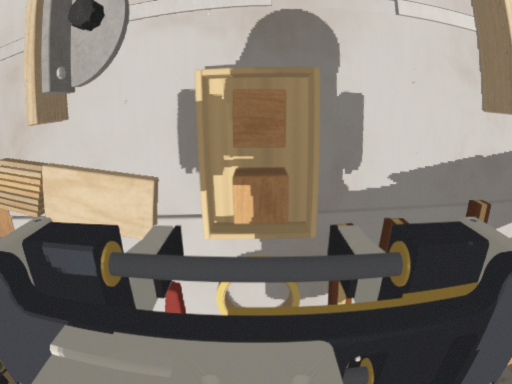

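The wrist view shows both blocks in the tray, at (259,118) and (260,197). Next I hover over the fence's left end.

Request:
apply_moves(commands=[[[-28.2,-10,0],0.094,0],[[-28.2,-10,0],0.094,0],[[-28.2,-10,0],0.094,0],[[-28.2,-10,0],0.094,0],[[-28.2,-10,0],0.094,0],[[-28.2,-10,0],0.094,0],[[-28.2,-10,0],0.094,0],[[-28.2,-10,0],0.094,0],[[-28.2,-10,-2],0.094,0],[[-28.2,-10,-4],0.094,0],[[-28.2,-10,-4],0.094,0],[[-28.2,-10,-4],0.094,0],[[-28.2,-10,-4],0.094,0]])

```text
clock: 10.1
tool_pos: [0.4177, -0.246, 0.1127]
orientation: [179.9, -0.0, -86.8]
force: [0.6, -0.0, -0.1]
opening: 0.0878
gripper_force: 0.0
```

```bash
cat > d.py <<'E'
from h import *
import sys
o=ctrl.get_obs();print(np.round(o['tool_pos'],4),o['orientation'][2],o['force'],o['joint_pos'].round())
s=snap('wrist',sys.argv[1])
for t,z in [("fence_face",0),("gauge_pivot",0),("fence_left_end",.062)]:
    for d in ctrl.spot_point(s,t)[:2]: print(t,round(d["score"],2),np.round(d["at"]),np.round(pix2world(s,d["at"],z)[:2],4))
E
python3 d.py w3
```

```text
[ 0.4177 -0.246   0.1127] -86.7655917716308 [ 0.59615645 -0.00103759 -0.10649507] [ -7.  10. -33.   0. -47.  10.]
fence_left_end 0.98 [256. 221.] [ 0.417  -0.2445]
```

View pics/w3.png

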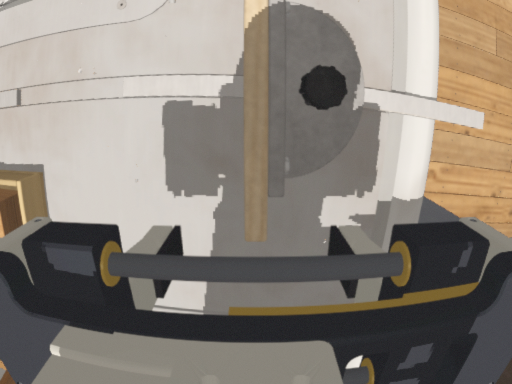

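The fence's left end lies under the tool at (256,221), aligned with the jaws. I pinch it.

Request:
apply_moves(commands=[[[0,0,-3],0,0],[[0,0,-5.5],0,0],[[0,0,-5.5],0,0],[[0,0,-5.5],0,0],[[0,0,-5.5],0,0.5],[[0,0,-5.5],0,0.7],[[0,0,-5.5],0,1],[[0,0,-5.5],0,1],[[0,0,-5.5],0,1],[[0,0,-5.5],0,1],[[0,0,-5.5],0,1]])

```text
clock: 11.22
tool_pos: [0.4176, -0.246, 0.0578]
orientation: [-180.0, -0.0, -86.8]
force: [-0.9, -0.7, -1.1]
opening: 0.0463
gripper_force: 0.0
```

Request:
apply_moves(commands=[[[0,0,0],0,1],[[0,0,0],0,1],[[0,0,0],0,1],[[0,0,0],0,1],[[0,0,0],0,1],[[0,0,0],0,1],[[0,0,0],0,1],[[0,0,0],0,1]])

```text
clock: 11.88
tool_pos: [0.4175, -0.246, 0.0575]
orientation: [180.0, 0.0, -86.8]
force: [-0.4, -1.6, -0.3]
opening: 0.0156
gripper_force: 30.0
```

Request:
apply_moves(commands=[[[-0.33,0.05,0],0.034,1],[[-0.66,0.08,0],0.069,1],[[-1.0,0.11,0],0.103,1],[[-1.33,0.13,0],0.137,1],[[-1.66,0.13,0],0.172,1],[[-2.0,0.12,0],0.206,1],[[-2.0,0.12,0],0.206,1],[[-2.0,0.12,0],0.206,1]])

```text
clock: 12.55
tool_pos: [0.3974, -0.2448, 0.0575]
orientation: [180.0, 0.0, -75.0]
force: [-0.1, -1.4, -1.0]
opening: 0.0161
gripper_force: 30.0
```

Request:
apply_moves(commands=[[[0,0,0],0,0.7],[[0,0,0],0,0.6],[[0,0,0],0,0.4],[[0,0,0],0,0.2],[[0,0,0],0,0],[[0,0,0],0,0],[[0,0,3],0,0],[[0,0,6],0,0],[[0,0,9],0,0],[[4,6,10],0,0],[[8,12,10],0,0],[[12,16,10],0,0],[[12,20,10],0,0],[[12,20,10],0,0]])

```text
clock: 13.72
tool_pos: [0.507, -0.0667, 0.1575]
orientation: [-180.0, -0.0, -75.0]
force: [0.2, -0.7, 0.4]
opening: 0.0874
gripper_force: 0.0
```

```bash
python3 c.py t4
```

```text
[ 0.5107 -0.062   0.1578] -74.8595697864549
blkA None
s1 None
s2 (array([496. , -32.9]), -69.5, array([18.3,  9.4]))
s3 (array([ 642.8, -123. ]), 89.4, array([1097.1,  829.4]))
s4 (array([ 642.8, -123. ]), 89.4, array([1097.1,  829.4]))
fence (array([ 424.2, -335.8]), -74.7, array([219.,  19.]))
```

The head reads about 15.2° and holds when released. Now strip 1: I hover and check it in close-up.

Request:
apply_moves(commands=[[[-4.5,0.6,-1],-0.1,0],[[-9.0,1.2,-2],-0.2,0],[[-9.0,1.2,-4],-0.293,0],[[-9.0,1.2,-4],-0.293,0],[[-9.0,1.2,-4],-0.293,0],[[-9.0,1.2,-4],-0.293,0]])

```text
clock: 14.27
tool_pos: [0.4176, -0.0563, 0.118]
orientation: [-179.9, -0.0, -91.6]
force: [0.8, -0.8, 1.0]
opening: 0.0874
gripper_force: 0.0
```

```bash
cat > e.py <<'E'
from seg import *
import sys
o=ctrl.get_obs();print(np.round(o['tool_pos'],4),o['orientation'][2].round(1))
s=snap('wrist',sys.argv[1])
for d in ctrl.spot_point(s,"strip_1"):
    if d["score"]>.3: print(round(d["score"],2),np.round(d["at"]),np.round(pix2world(s,d["at"],0)[:2]*1000,1),obj(s,d["at"],.02,None))
E
python3 e.py w4; python3 c.py t5
```

```text
[ 0.4176 -0.0563  0.118 ] -91.6
0.73 [189. 230.] [483.1 -19.8] (array([485.2, -46.1]), -86.0, array([88.6, 29.7]))
0.64 [126. 220.] [548.8 -31.4] (array([550.9, -31.5]), 78.5, array([144.1,  41.2]))
0.55 [ 78. 226.] [611.  -23.8] None
[ 0.4175 -0.0564  0.1178] -91.7344441841086
blkA None
s1 None
s2 None
s3 (array([551.4, -33.2]), 85.2, array([140.9,  26.4]))
s4 (array([607.1, -31. ]), -87.5, array([140.3,  28.2]))
fence (array([ 424.6, -335.7]), -75.0, array([219. ,  19.5]))
```

View pics/w4.png

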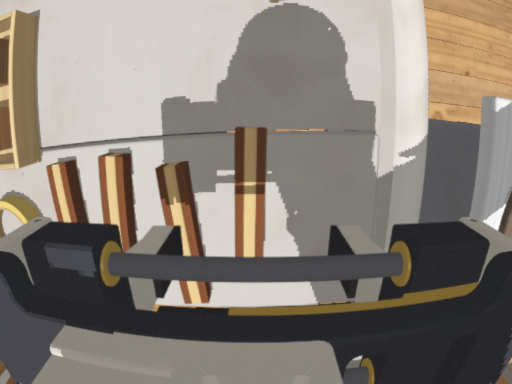

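The wrist view shows strip 1 centred between the jaws at (250,195) and aligned with them. The left finger overlaps strip 2 at (185,235), so I narrow the opening before going down.

Request:
apply_moves(commands=[[[0.2,0.6,0],0,0.45],[[0.2,0.6,0],0,0.45],[[0.2,0.6,0],0,0.45],[[0.2,0.6,-2],0,0.45],[[0.2,0.6,-4],0,0.45],[[0.2,0.6,-6],0,0.45],[[0.2,0.6,-6],0,0.45],[[0.2,0.6,-6],0,0.45],[[0.2,0.6,-6],0,0.45]])

```text
clock: 15.17
tool_pos: [0.4187, -0.0504, 0.0579]
orientation: [-180.0, -0.0, -91.8]
force: [0.2, 0.1, 0.4]
opening: 0.0484
gripper_force: 0.0
```

```bash
python3 e.py w5
```

```text
[ 0.4187 -0.0504  0.0579] -91.8
0.7 [252. 218.] [421.5 -48.3] (array([405.8, -71.5]), 88.1, array([88.8, 62.9]))
```

View pics/w5.png

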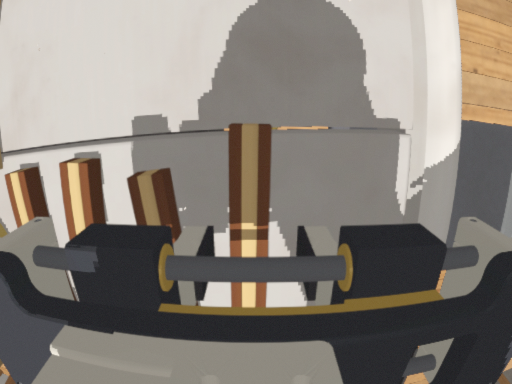

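The narrowed jaws straddle strip 1 at (248,200) and the finger clears strip 2. I go down and grip.

Request:
apply_moves(commands=[[[0.1,0.1,-2],0,0.45],[[0.1,0.1,-3.7],0,0.45],[[0.1,0.1,-3.7],0,0.45],[[0.1,0.1,-3.7],0,1],[[0.1,0.1,-3.7],0,1],[[0.1,0.1,-3.7],0,1],[[0.1,0.1,-3.7],0,1],[[0.1,0.1,-3.7],0,1],[[0.1,0.1,-3.7],0,1],[[0.1,0.1,-3.7],0,1],[[0.1,0.1,0],0,1],[[0.1,0.1,4],0,1],[[0.1,0.1,8],0,1],[[0.1,0.1,8],0,1]])

```text
clock: 16.43
tool_pos: [0.423, -0.0487, 0.1444]
orientation: [-179.4, 0.1, -91.7]
force: [1.9, 0.7, 0.5]
opening: 0.0255
gripper_force: 30.0
```

Request:
apply_moves(commands=[[[10.6,-25.9,0],0.29,1],[[10.6,-25.9,0],0.29,1],[[10.6,-25.9,0],0.29,1],[[10.6,-25.9,0],0.29,1],[[10.6,-25.9,0],0.29,1],[[10.6,-25.9,0],0.29,1],[[10.6,-25.9,0],0.29,1],[[10.6,-25.9,-4],0.29,1],[[10.6,-25.9,-8],0.29,1],[[10.6,-25.9,-8],0.29,1],[[10.6,-25.9,-8],0.29,1],[[10.6,-25.9,-8],0.29,1]])

```text
clock: 17.43
tool_pos: [0.5259, -0.3085, 0.0589]
orientation: [-180.0, -0.1, -75.1]
force: [0.8, -0.1, 0.5]
opening: 0.0254
gripper_force: 30.0
```

Request:
apply_moves(commands=[[[0,0,-2],0,1],[[0,0,-3.75],0,1],[[0,0,-3.75],0,1],[[0,0,-3.75],0,1],[[0,0,-3.75],0,0.4],[[0,0,-3.75],0,0.4],[[0,0,-3.75],0,0.4],[[0,0,-3.75],0,0.4],[[0,0,0],0,0.4],[[0,0,3],0,0.2],[[1,0.3,5],-0.1,0],[[3,0.8,5],-0.2,0],[[3,0.8,5],-0.3,0],[[3,0.8,5],-0.4,0],[[3,0.8,5],-0.5,0],[[3,0.8,5],-0.6,0],[[3,0.8,5],-0.7,0],[[3,0.8,5],-0.8,0],[[3,0.8,5],-0.9,0],[[3,0.8,5],-1.0,0]])

```text
clock: 19.1
tool_pos: [0.555, -0.3005, 0.1074]
orientation: [180.0, -0.0, -132.7]
force: [-0.3, 0.1, 0.2]
opening: 0.0873
gripper_force: 0.0
```

Request:
apply_moves(commands=[[[0,0,0],-0.12,0],[[0,0,0],-0.24,0],[[0,0,0],-0.36,0],[[0,0,0],-0.48,0],[[0,0,0],-0.571,0],[[0,0,0],-0.571,0],[[0,0,0],-0.571,0]])

```text
clock: 19.68
tool_pos: [0.5551, -0.3005, 0.1073]
orientation: [-180.0, -0.0, -165.0]
force: [0.4, 0.1, -0.9]
opening: 0.0876
gripper_force: 0.0
```

```bash
cat > f.py <<'E'
from seg import *
import sys
F=np.array([430.5,-334.3])
s=snap(sys.argv[1],sys.argv[2]);o=ctrl.get_obs();print(np.round(o['tool_pos'],4),o['orientation'][2].round(1),o['joint_pos'].round())
f=obj(s,w2p(s,(.424,-.32,.062)),.062,None);print("fence",f)
n=np.array([.966,.259]);t=np.array([-.259,.966])
for d in ctrl.spot_point(s,"strip_1"):
    if d["score"]>.3:
        p=pix2world(s,d["at"],0)[:2]*1000;r=obj(s,d["at"],.02,None)
        print(round(d["score"],2),np.round(d["at"]),p.round(1),r,"local",((p-F)@n).round(1),((p-F)@t).round(1), r and (((r[0]-F)@n).round(1),((r[0]-F)@t).round(1)))
E
python3 f.py top t6;python3 f.py wrist w6
```

```text
[ 0.5551 -0.3005  0.1073] -165.0 [-11.  23. -15.   0. -52. -64.]
fence (array([ 424.3, -336.1]), -74.9, array([218.6,  18.3]))
0.66 [293. 208.] [ 515.5 -303.6] (array([ 525.1, -308.4]), -75.7, array([140.3,  22.9])) local 90.1 7.6 (np.float64(98.1), np.float64(0.5))
[ 0.5551 -0.3005  0.1073] -165.0 [-11.  23. -15.   0. -52. -64.]
fence None
0.97 [256. 160.] [ 524.4 -308. ] (array([ 524.7, -306. ]), -75.6, array([139.6,  27.6])) local 97.5 1.0 (np.float64(98.3), np.float64(2.9))
0.95 [504. 199.] [484. -18.] (array([488. , -62.3]), -85.8, array([84.1, 26. ])) local 133.6 291.7 (np.float64(126.0), np.float64(247.9))
```

View pics/w6.png

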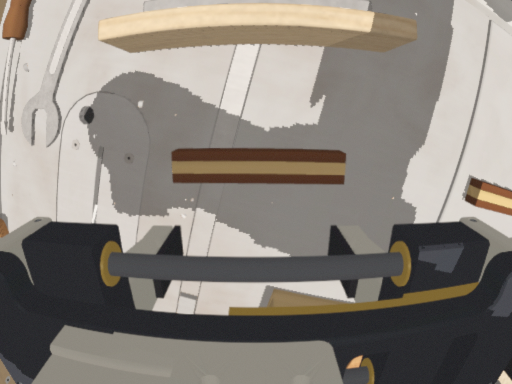

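The wrist view shows strip 1 lying parallel to the fence at (258,166), centred between the open fingers, which are behind it. I lower and push in steps.

Request:
apply_moves(commands=[[[0,0,-4],0,0],[[0,0,-8.0],0,0],[[0,0,-8.4],0,0],[[0,0,-8.4],0,0],[[-1.5,-0.4,-8.4],0,0],[[-2.5,-0.67,-8.4],0,0],[[-3.5,-0.94,-8.4],0,0],[[-4.5,-1.21,-8.4],0,0],[[-5.5,-1.47,-8.4],0,0],[[-6.5,-1.74,-8.4],0,0],[[-7.5,-2.01,-8.4],0,0],[[-8.0,-2.14,-8.4],0,0],[[-8.0,-2.14,-8.4],0,0],[[-8.0,-2.14,-8.4],0,0]])

```text
clock: 21.05
tool_pos: [0.4748, -0.322, 0.0232]
orientation: [180.0, -0.0, -165.2]
force: [0.1, -0.9, -0.6]
opening: 0.0872
gripper_force: 0.0
```

```bash
python3 f.py wrist w7
```

```text
[ 0.4752 -0.322   0.0232] -165.2 [-15.  25. -27.   0. -39. -61.]
fence None
0.91 [259. 195.] [ 449.2 -326.4] (array([ 449.8, -331.7]), -75.2, array([152.3,  27.7])) local 20.1 2.8 (np.float64(19.3), np.float64(-2.5))
```

View pics/w7.png

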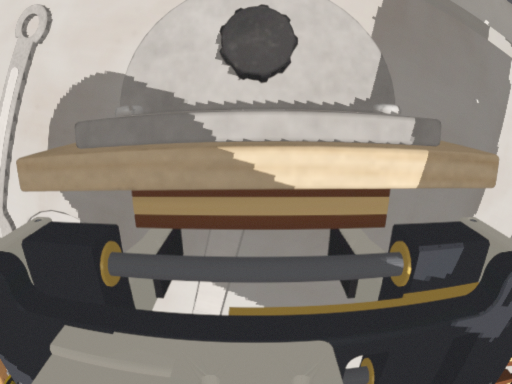

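Strip 1 is about 7 mm from the fence and parallel to it, at (260,207). I close the last millimetres slowly and watch the force.

Request:
apply_moves(commands=[[[-0.2,-0.05,0],0,0],[[-0.39,-0.1,0],0,0],[[-0.48,-0.13,0],0,0],[[-0.48,-0.13,0],0,0],[[-0.48,-0.13,0],0,0]])

```text
clock: 21.57
tool_pos: [0.4703, -0.3231, 0.0231]
orientation: [180.0, -0.0, -165.2]
force: [0.2, -0.7, -0.6]
opening: 0.0879
gripper_force: 0.0
```

Request:
apply_moves(commands=[[[-0.1,-0.03,0],0,0],[[-0.1,-0.03,0],0,0],[[-0.1,-0.03,0],0,0]])

```text
clock: 21.82
tool_pos: [0.4693, -0.3235, 0.0232]
orientation: [180.0, -0.0, -165.2]
force: [-0.1, -0.7, -0.5]
opening: 0.0876
gripper_force: 0.0
```

Request:
apply_moves(commands=[[[-0.1,-0.03,0],0,0],[[-0.1,-0.03,0],0,0],[[-0.1,-0.03,0],0,0]])

```text
clock: 22.07
tool_pos: [0.4682, -0.3237, 0.0232]
orientation: [180.0, -0.0, -165.2]
force: [0.2, -0.2, 0.2]
opening: 0.0874
gripper_force: 0.0
```

Request:
apply_moves(commands=[[[-0.1,-0.03,0],0,0],[[-0.1,-0.03,0],0,0],[[-0.1,-0.03,0],0,0]])

```text
clock: 22.32
tool_pos: [0.4672, -0.3241, 0.0232]
orientation: [180.0, -0.0, -165.2]
force: [0.5, -0.8, -0.1]
opening: 0.0877
gripper_force: 0.0
```

```bash
python3 f.py wrist w8; python3 -c "
import cv2
cv2.imwrite('pics/w8c.png',cv2.resize(cv2.imread('pics/w8.png')[120:260,100:420],None,fx=2,fy=2))"
```

```text
[ 0.4672 -0.324   0.0231] -165.2 [-15.  24. -27.   0. -38. -60.]
fence (array([ 433.6, -336.1]), -75.3, array([110. ,  12.6]))
0.57 [261. 196.] [ 442.1 -327.2] (array([ 425.4, -332.7]), -74.8, array([306.8,  23.5])) local 13.0 3.9 (np.float64(-4.5), np.float64(2.9))
```

View pics/w8c.png

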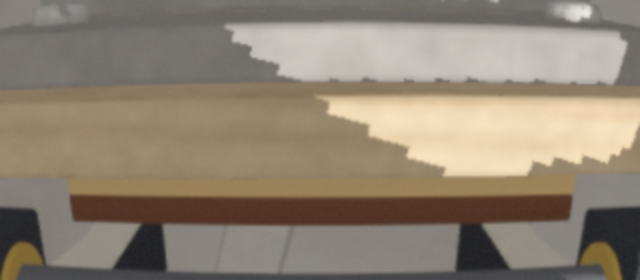

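Strip 1 is close to contact: its near dark stripe is hidden under the fence face at row 175. I continue in small steps until the force rises.

Request:
apply_moves(commands=[[[-0.1,-0.03,0],0,0],[[-0.1,-0.03,0],0,0],[[-0.1,-0.03,0],0,0]])

```text
clock: 22.67
tool_pos: [0.4663, -0.3244, 0.0232]
orientation: [-180.0, 0.0, -165.2]
force: [0.1, 0.4, 0.6]
opening: 0.0875
gripper_force: 0.2
```

Request:
apply_moves(commands=[[[-0.06,-0.015,0],0,0],[[-0.06,-0.015,0],0,0],[[-0.06,-0.015,0],0,0]])

```text
clock: 22.92
tool_pos: [0.4662, -0.3244, 0.0233]
orientation: [-180.0, 0.0, -165.2]
force: [3.1, 2.0, -0.6]
opening: 0.0878
gripper_force: 1.4
```

Request:
apply_moves(commands=[[[-0.06,-0.015,0],0,0],[[-0.06,-0.015,0],0,0],[[-0.06,-0.015,0],0,0]])

```text
clock: 23.17
tool_pos: [0.4659, -0.3247, 0.0234]
orientation: [-180.0, 0.1, -165.1]
force: [4.8, 1.4, -0.8]
opening: 0.0877
gripper_force: 2.5
```

Strip 1 is seated with a contact force of about 5 N. I back off, lift and re-check the strips.

Request:
apply_moves(commands=[[[0.3,0.08,0],0,0],[[1.0,0.27,0],0,0],[[2.5,0.67,0],0,0],[[3,0.8,3],0.1,0.1],[[3,0.8,7],0.22,0.2],[[3,0.8,10],0.34,0.4],[[3,0.8,13],0.46,0.45],[[3,0.8,13],0.58,0.45],[[3,0.8,13],0.58,0.45]])

```text
clock: 23.92
tool_pos: [0.497, -0.3168, 0.1555]
orientation: [-179.8, 0.1, -131.6]
force: [-1.3, 0.8, -1.2]
opening: 0.0535
gripper_force: 0.0
```

```bash
cat > g.py <<'E'
from seg import *
import sys
s=snap("top",sys.argv[1]);o=ctrl.get_obs();print(np.round(o['tool_pos'],4),o['orientation'][2].round(1))
m=rects(s,"sat");n,l=cv2.connectedComponents(m)
F=np.array([430.5,-334.3]);nn=np.array([.966,.259]);t=np.array([-.259,.966])
for k in range(1,n):
    a=(l==k)
    if 250<a.sum()<2500:
        c,_=cv2.findContours(a.astype(np.uint8),cv2.RETR_EXTERNAL,cv2.CHAIN_APPROX_NONE)
        u,v=max(c,key=len)[:,0,:].mean(0)
        r=obj(s,max(c,key=len)[0,0],.02,None)
        if r and r[2][0]>30 and r[0][0]>350: print(a.sum(),np.round([u,v]),r,"local",((r[0]-F)@nn).round(1),((r[0]-F)@t).round(1))
print("fence",obj(s,w2p(s,(.424,-.32,.062)),.062,None))
E
python3 g.py t7
```

```text
[ 0.4959 -0.3164  0.1538] -132.0
647 [168.  40.] (array([967.7,  15. ]), -4.3, array([153.7,  85.7])) local 609.4 198.3
832 [303.  44.] (array([ 929.4, -347. ]), -90.0, array([230.5,  42. ])) local 478.6 -141.5
1783 [360.  82.] (array([ 827.5, -484.7]), -76.1, array([152.3, 103.5])) local 344.5 -248.1
388 [161.  93.] (array([815.1,  12.8]), 88.9, array([89.4, 41.5])) local 461.4 235.7
440 [ 96. 211.] (array([509.5, 167.6]), 1.4, array([68.3, 65.9])) local 206.3 464.4
275 [ 27. 210.] (array([522.8, 327.5]), -86.2, array([53.5, 42.2])) local 260.6 615.4
671 [ 25. 260.] (array([409.4, 328.4]), -0.1, array([173.7,  33.6])) local 151.3 645.6
462 [412. 250.] (array([ 405.8, -584.5]), 5.2, array([100.4,  28.9])) local -88.7 -235.3
382 [329. 240.] (array([ 444.9, -385.8]), -75.2, array([116.7,  38.3])) local 0.6 -53.5
fence (array([ 445. , -376.9]), -75.2, array([111.4,  36.6]))
```

Request:
apply_moves(commands=[[[0,4,0],0.12,0.45],[[0,8,0],0.24,0.45],[[0,12,0],0.36,0.45],[[-0.5,16,0],0.48,0.45],[[-1,20,0],0.6,0.45],[[-1,24,0],0.72,0.45],[[-1,28,0],0.8,0.45],[[-1,29.4,0],0.8,0.45],[[-1,29.4,-3.4],0.8,0.45],[[-1,29.4,-3.4],0.8,0.45],[[-1,29.4,-3.4],0.8,0.45]])

```text
clock: 24.88
tool_pos: [0.4835, -0.0228, 0.1174]
orientation: [179.7, -0.1, -86.2]
force: [1.1, 0.2, 0.4]
opening: 0.0485
gripper_force: 0.0
```

```bash
cat > k.py <<'E'
from seg import *
import sys
# wrist: strip between fingers: fit its visible part (toward image top)
s=snap("wrist",sys.argv[1]);o=ctrl.get_obs();p=o['tool_pos']*1000;print(p.round(1),o['orientation'][2].round(1),o['opening'],o['force'].round(1))
for d in ctrl.spot_point(s,"strip_1"):
    if d["score"]>.3: print("net",round(d["score"],2),np.round(d["at"]),np.round(pix2world(s,d["at"],0)[:2]*1000,1))
m=rects(s,"sat");m[235:]=0;n,l=cv2.connectedComponents(m)
for k in range(1,n):
    a=(l==k).astype(np.uint8)
    if 500<a.sum()<20000:
        c=max(cv2.findContours(a,cv2.RETR_EXTERNAL,cv2.CHAIN_APPROX_NONE)[0],key=len)[:,0]
        P=np.array([pix2world(s,q,.02)[:2]*1000 for q in c if q[1]<232],np.float32)
        (cx,cy),(w,h),ang=cv2.minAreaRect(P)
        if w<h: ang+=90;w,h=h,w
        e=np.array([np.cos(np.radians(ang)),np.sin(np.radians(ang))]); 
        if e[1]>0:e=-e   # toward -y
        end=np.array([cx,cy])+e*w/2; print("seg px",c.mean(0).round(),"c",np.round([cx,cy]),"ang",round(ang%180,1),np.round([w,h]),"centre from end",(end-70*e).round(1))
E
python3 k.py w9
```

```text
[484.6 -22.9 118.7] -86.2 0.04821795486922397 [0.2 0.3 0.7]
net 0.94 [251. 196.] [486.6 -20.1]
net 0.81 [126. 182.] [606.9 -25.7]
net 0.6 [186. 182.] [547.  -29.1]
seg px [46. 52.] c [ 705. -163.] ang 179.1 [141. 128.] centre from end [ 704.8 -163.3]
seg px [494.  65.] c [ 245. -188.] ang 91.4 [157.  62.] centre from end [ 245.1 -196.9]
seg px [179. 166.] c [549. -44.] ang 85.4 [112.  28.] centre from end [549.9 -29.8]
seg px [119. 166.] c [605. -43.] ang 92.3 [107.  33.] centre from end [604.5 -26.5]
seg px [252. 177.] c [487. -41.] ang 94.3 [95. 25.] centre from end [485.3 -18.2]
seg px [ 43. 187.] c [703. -19.] ang 179.7 [112.  89.] centre from end [688.9 -18.9]
```

Request:
apply_moves(commands=[[[0.1,0.1,-3],0,0.45],[[0.1,0.1,-6],0,0.45],[[0.1,0.1,-9],0,0.45],[[0.1,0.1,-9.7],0,0.45],[[0.1,0.1,-9.7],0,0.45],[[0.1,0.1,-9.7],0,1],[[0.1,0.1,-9.7],0,1],[[0.1,0.1,-9.7],0,1],[[0.1,0.1,-9.7],0,1],[[0.1,0.1,-9.7],0,1],[[0.1,0.1,-9.7],0,1],[[0.1,0.1,-9.7],0,1],[[0.1,0.1,-6],0,1],[[0.1,0.1,-2],0,1],[[0.1,0.1,1],0,1],[[0.1,0.1,1],0,1],[[0.1,0.1,1],0,1]])

```text
clock: 26.4
tool_pos: [0.4873, -0.0212, 0.1317]
orientation: [-179.7, 0.1, -86.1]
force: [0.2, 0.1, -1.0]
opening: 0.0257
gripper_force: 30.0
```

Request:
apply_moves(commands=[[[1,-4,0],0.1,1],[[2,-8,0],0.194,1],[[3,-12,0],0.194,1],[[4,-16,0],0.194,1],[[5,-20,0],0.194,1],[[5,-24,0],0.194,1],[[5,-28.5,0],0.194,1],[[5,-28.5,0],0.194,1],[[5,-28.5,-4],0.194,1],[[5,-28.5,-7],0.194,1],[[5,-28.5,-7],0.194,1],[[5,-28.5,-7],0.194,1],[[5,-28.5,-7],0.194,1]])

```text
clock: 27.48
tool_pos: [0.5367, -0.3067, 0.06]
orientation: [180.0, -0.0, -74.9]
force: [0.1, -0.4, -0.0]
opening: 0.0259
gripper_force: 30.0
```

Request:
apply_moves(commands=[[[0,0,-2],0,1],[[0,0,-3.8],0,1],[[0,0,-3.8],0,1],[[0,0,-3.8],0,1],[[0,0,-3.8],0,0.4],[[0,0,-3.8],0,0.4],[[0,0,-3.8],0,0.4],[[0,0,-3.8],0,0.4],[[0,0,0],0,0.4],[[0,0,3],0,0.2],[[1,0.3,5],-0.1,0],[[3,0.8,5],-0.22,0],[[3,0.8,5],-0.34,0],[[3,0.8,5],-0.46,0],[[3,0.8,5],-0.58,0],[[3,0.8,5],-0.7,0],[[3,0.8,5],-0.82,0],[[3,0.8,5],-0.94,0],[[3,0.8,5],-1.06,0],[[3,0.8,5],-1.18,0]])

```text
clock: 29.15
tool_pos: [0.566, -0.2987, 0.1094]
orientation: [-180.0, 0.0, -142.9]
force: [0.5, -0.5, -0.3]
opening: 0.0874
gripper_force: 0.0
```

Request:
apply_moves(commands=[[[0,0,0],-0.12,0],[[0,0,0],-0.24,0],[[0,0,0],-0.36,0],[[0,0,0],-0.391,0],[[0,0,0],-0.391,0],[[0,0,0],-0.391,0]])

```text
clock: 29.65
tool_pos: [0.5661, -0.2987, 0.1094]
orientation: [-180.0, 0.0, -164.9]
force: [0.8, -0.1, 0.2]
opening: 0.0877
gripper_force: 0.0
```

```bash
python3 f.py wrist w10; python3 f.py top t10
```

```text
[ 0.5661 -0.2987  0.1093] -164.9 [-10.  24. -14.  -0. -53. -65.]
fence None
0.88 [261.  47.] [ 441.1 -327.5] (array([ 433.9, -327.4]), -72.2, array([261.7,  51.9])) local 12.0 3.8 (np.float64(5.1), np.float64(5.8))
0.8 [262. 160.] [ 534.4 -301.6] (array([ 535.4, -303.2]), -74.9, array([139.6,  27.7])) local 108.9 4.7 (np.float64(109.4), np.float64(2.9))
[ 0.5661 -0.2987  0.1092] -164.9 [-10.  24. -14.  -0. -53. -65.]
fence (array([ 436.5, -332.5]), -75.1, array([217.6,  43.6]))
0.68 [304. 240.] [ 437.5 -327.6] (array([ 436. , -339.4]), -75.1, array([227.8,  45.6])) local 8.5 4.6 (np.float64(4.0), np.float64(-6.4))
0.65 [294. 203.] [ 529.3 -306.7] (array([ 535.4, -305.5]), -75.3, array([140.4,  21.7])) local 102.6 1.1 (np.float64(108.8), np.float64(0.7))
```

Request:
apply_moves(commands=[[[0,0,-4],0,0],[[0,0,-8.0],0,0],[[0,0,-8.6],0,0],[[0,0,-8.6],0,0],[[-1.0,-0.27,-8.6],0,0],[[-2,-0.54,-8.6],0,0],[[-3,-0.8,-8.6],0,0],[[-4,-1.07,-8.6],0,0],[[-5,-1.34,-8.6],0,0],[[-6,-1.61,-8.6],0,0],[[-6.7,-1.8,-8.6],0,0],[[-7.0,-1.88,-8.6],0,0],[[-7.0,-1.88,-8.6],0,0],[[-7.0,-1.88,-8.6],0,0]])

```text
clock: 31.02
tool_pos: [0.4961, -0.3176, 0.0233]
orientation: [-180.0, 0.0, -165.0]
force: [1.0, 0.4, -0.0]
opening: 0.0876
gripper_force: 0.0
```

Request:
apply_moves(commands=[[[-0.1,-0.03,0],0,0],[[-0.2,-0.05,0],0,0],[[-0.3,-0.08,0],0,0],[[-0.3,-0.08,0],0,0]])

```text
clock: 31.35
tool_pos: [0.4931, -0.3182, 0.023]
orientation: [180.0, -0.0, -165.0]
force: [0.1, 0.8, 0.8]
opening: 0.0877
gripper_force: 0.1
```

Request:
apply_moves(commands=[[[-0.1,-0.03,0],0,0],[[-0.1,-0.03,0],0,0],[[-0.1,-0.03,0],0,0]])

```text
clock: 31.6
tool_pos: [0.492, -0.3185, 0.0231]
orientation: [180.0, -0.0, -165.0]
force: [-0.7, -0.4, -0.3]
opening: 0.0876
gripper_force: 0.0
```

Request:
apply_moves(commands=[[[-0.06,-0.015,0],0,0],[[-0.06,-0.015,0],0,0],[[-0.06,-0.015,0],0,0]])

```text
clock: 31.85
tool_pos: [0.4915, -0.3187, 0.0232]
orientation: [180.0, -0.0, -165.0]
force: [-0.0, -0.2, -0.5]
opening: 0.0875
gripper_force: 0.1
```

Request:
apply_moves(commands=[[[-0.06,-0.015,0],0,0],[[-0.06,-0.015,0],0,0],[[-0.06,-0.015,0],0,0]])

```text
clock: 32.1
tool_pos: [0.4913, -0.3189, 0.0233]
orientation: [-180.0, 0.0, -165.0]
force: [1.3, 0.5, -0.9]
opening: 0.0879
gripper_force: 1.0
```

Request:
apply_moves(commands=[[[-0.04,-0.01,0],0,0],[[-0.04,-0.01,0],0,0],[[-0.04,-0.01,0],0,0]])

```text
clock: 32.35
tool_pos: [0.4912, -0.3189, 0.0233]
orientation: [-180.0, 0.1, -165.0]
force: [3.7, 2.7, -0.9]
opening: 0.0875
gripper_force: 2.3
```

Strip 2 is packed. Next is strip 3. I grip it about 30 mm off-centre, where the gap to strip 4 is wider.

Request:
apply_moves(commands=[[[0.3,0.08,0],0,0],[[1.0,0.27,0],0,0],[[2.5,0.67,0],0,0],[[3,0.8,3],0.1,0.1],[[3,0.8,7],0.22,0.2],[[3,1,10],0.34,0.4],[[3.5,5,12],0.46,0.57],[[4,9,12],0.58,0.57],[[4.5,13,12],0.7,0.57],[[5,17,12],0.82,0.57],[[5.5,21,12],0.94,0.57],[[5.7,25,12],1.06,0.57],[[5.7,25.8,10],1.18,0.57],[[5.7,25.8,9.6],1.229,0.57],[[5.7,25.8,9.6],1.229,0.57],[[5.7,25.8,9.6],1.229,0.57]])

```text
clock: 33.68
tool_pos: [0.548, -0.0604, 0.1191]
orientation: [180.0, -0.0, -94.6]
force: [0.5, 0.5, 0.4]
opening: 0.0374
gripper_force: 0.0
```

```bash
python3 k.py w11
```

```text
[548.2 -60.9 119.5] -94.7 0.03772006381009256 [ 0.4 -0.3 -0.5]
net 0.86 [258. 223.] [548.1 -29.8]
net 0.81 [194. 231.] [610.  -26.3]
seg px [83. 89.] c [ 704. -183.] ang 88.4 [171. 134.] centre from end [ 703.5 -198.4]
seg px [505.  56.] c [ 274. -198.] ang 81.8 [138.  33.] centre from end [ 274.  -196.6]
seg px [ 13. 160.] c [ 795. -121.] ang 80.4 [67. 30.] centre from end [801.3 -85.4]
seg px [254. 192.] c [548. -66.] ang 85.9 [71. 25.] centre from end [550.9 -31.5]
seg px [186. 196.] c [608. -67.] ang 92.2 [64. 29.] centre from end [606.  -28.8]
seg px [ 99. 219.] c [702. -54.] ang 2.8 [91. 25.] centre from end [726.3 -52.9]
```

Request:
apply_moves(commands=[[[0,0,-3],0,0.57],[[0,0,-6],0,0.57],[[0,0,-9],0,0.57],[[0,0,-9.8],0,0.57],[[0,0,-9.8],0,0.57],[[0,0,-9.8],0,1],[[0,0,-9.8],0,1],[[0,0,-9.8],0,1],[[0,0,-9.8],0,1],[[0,0,-9.8],0,1],[[0,0,-9.8],0,1],[[0,0,-6],0,1],[[0,0,-2],0,1],[[0,0,1],0,1],[[0,0,1],0,1],[[0,0,1],0,1]])

```text
clock: 35.12
tool_pos: [0.5488, -0.0606, 0.132]
orientation: [-179.7, 0.1, -94.6]
force: [-0.9, -0.3, -1.8]
opening: 0.0255
gripper_force: 30.0
```

Request:
apply_moves(commands=[[[0.3,-4,0],0.1,1],[[0.6,-8,0],0.2,1],[[0.9,-12,0],0.3,1],[[1.2,-16,0],0.342,1],[[1.6,-20,0],0.342,1],[[2.1,-24,0],0.342,1],[[2.1,-26.7,0],0.342,1],[[2.1,-26.7,0],0.342,1],[[2.1,-26.7,-4],0.342,1],[[2.1,-26.7,-7],0.342,1],[[2.1,-26.7,-7],0.342,1],[[2.1,-26.7,-7],0.342,1],[[2.1,-26.7,-7],0.342,1]])

```text
clock: 36.2
tool_pos: [0.5691, -0.328, 0.0601]
orientation: [-180.0, -0.0, -74.9]
force: [0.2, 0.0, 0.7]
opening: 0.026
gripper_force: 30.0
```

Request:
apply_moves(commands=[[[0,0,-2],0,1],[[0,0,-3.8],0,1],[[0,0,-3.8],0,1],[[0,0,-3.8],0,1],[[0,0,-3.8],0,0.4],[[0,0,-3.8],0,0.4],[[0,0,-3.8],0,0.4],[[0,0,-3.8],0,0.4],[[0,0,0],0,0.4],[[0,0,3],0,0.2],[[1,0.3,5],-0.1,0],[[2.1,3.7,5],-0.22,0],[[2.1,3.7,5],-0.34,0],[[2.1,3.7,5],-0.46,0],[[2.1,3.7,5],-0.58,0],[[2.1,3.7,5],-0.7,0],[[2.1,3.7,5],-0.82,0],[[2.1,3.7,5],-0.94,0],[[2.1,3.7,5],-1.06,0],[[2.1,3.7,5],-1.18,0]])

```text
clock: 37.87
tool_pos: [0.5894, -0.291, 0.1094]
orientation: [-180.0, 0.0, -142.9]
force: [-0.8, 0.4, -0.3]
opening: 0.0876
gripper_force: 0.0
```

Request:
apply_moves(commands=[[[0,0,0],-0.12,0],[[0,0,0],-0.24,0],[[0,0,0],-0.36,0],[[0,0,0],-0.391,0],[[0,0,0],-0.391,0],[[0,0,0],-0.391,0]])

```text
clock: 38.37
tool_pos: [0.5895, -0.291, 0.1094]
orientation: [-180.0, 0.0, -164.9]
force: [0.0, -0.1, -0.5]
opening: 0.0876
gripper_force: 0.0
```

```bash
python3 f.py wrist w12; python3 f.py top t12
```

```text
[ 0.5895 -0.291   0.1093] -164.9 [ -9.  25. -11.  -0. -54. -66.]
fence (array([ 462. , -322.8]), -74.6, array([199.4,  55.1]))
0.9 [260.  49.] [ 466.3 -320.4] (array([ 449.7, -325.5]), -74.6, array([243.6,  67.3])) local 38.2 4.1 (np.float64(20.8), np.float64(3.5))
0.69 [258.  18.] [ 439.7 -328.5] (array([ 449.7, -325.5]), -74.6, array([243.6,  67.3])) local 10.4 3.2 (np.float64(20.8), np.float64(3.5))
0.66 [256. 162.] [ 560.4 -297.9] (array([ 560.4, -298.4]), -75.1, array([139.9,  27.8])) local 134.9 1.5 (np.float64(134.8), np.float64(1.0))
[ 0.5895 -0.291   0.1093] -164.9 [ -9.  25. -11.   0. -54. -66.]
fence (array([ 448. , -329.5]), -75.0, array([217.6,  67.3]))
0.88 [289. 187.] [ 567.7 -296.5] (array([ 566.5, -299.2]), -75.6, array([140.7,  35.2])) local 142.3 0.9 (np.float64(140.5), np.float64(-1.3))
0.85 [305. 228.] [ 466.6 -332.1] (array([ 448.1, -336.2]), -75.0, array([227.8,  70.5])) local 35.4 -7.3 (np.float64(16.5), np.float64(-6.4))
0.6 [306. 245.] [ 425.3 -332. ] (array([ 448.1, -336.2]), -75.0, array([227.8,  70.5])) local -4.4 3.6 (np.float64(16.5), np.float64(-6.4))
```

Request:
apply_moves(commands=[[[0,0,-4],0,0],[[0,0,-8.0],0,0],[[0,0,-8.6],0,0],[[0,0,-8.6],0,0],[[-1.0,-0.27,-8.6],0,0],[[-2,-0.54,-8.6],0,0],[[-3,-0.8,-8.6],0,0],[[-4,-1.07,-8.6],0,0],[[-5,-1.34,-8.6],0,0],[[-6,-1.61,-8.6],0,0],[[-6.6,-1.77,-8.6],0,0],[[-6.9,-1.85,-8.6],0,0],[[-6.9,-1.85,-8.6],0,0],[[-6.9,-1.85,-8.6],0,0]])

```text
clock: 39.73
tool_pos: [0.5206, -0.3096, 0.0233]
orientation: [-180.0, 0.0, -165.0]
force: [0.4, 0.3, -0.2]
opening: 0.0875
gripper_force: 0.0
```

Request:
apply_moves(commands=[[[-0.1,-0.03,0],0,0],[[-0.2,-0.05,0],0,0],[[-0.35,-0.09,0],0,0],[[-0.35,-0.09,0],0,0]])

```text
clock: 40.07
tool_pos: [0.5169, -0.3103, 0.023]
orientation: [180.0, -0.0, -165.0]
force: [-0.4, -0.3, 0.1]
opening: 0.0875
gripper_force: 0.0
```

Request:
apply_moves(commands=[[[-0.08,-0.02,0],0,0],[[-0.08,-0.02,0],0,0],[[-0.08,-0.02,0],0,0]])

```text
clock: 40.32
tool_pos: [0.5161, -0.3105, 0.0231]
orientation: [180.0, -0.0, -165.0]
force: [-0.2, -0.3, -0.1]
opening: 0.0874
gripper_force: 0.0
```

Request:
apply_moves(commands=[[[-0.05,-0.01,0],0,0],[[-0.05,-0.01,0],0,0],[[-0.05,-0.01,0],0,0]])

```text
clock: 40.57
tool_pos: [0.516, -0.3106, 0.0232]
orientation: [-180.0, 0.0, -165.0]
force: [1.1, 0.5, -0.5]
opening: 0.0875
gripper_force: 0.7
```

Request:
apply_moves(commands=[[[-0.05,-0.01,0],0,0],[[-0.05,-0.01,0],0,0],[[-0.05,-0.01,0],0,0]])

```text
clock: 40.82
tool_pos: [0.516, -0.3107, 0.0234]
orientation: [-180.0, 0.1, -165.0]
force: [4.2, 2.6, -0.7]
opening: 0.0879
gripper_force: 2.1
```

Request:
apply_moves(commands=[[[0.3,0.08,0],0,0],[[1.0,0.27,0],0,0],[[2.5,0.67,0],0,0],[[3,0.8,3],0.1,0.1],[[3,0.8,7],0.22,0.2],[[3.5,1,10],0.34,0.4],[[4.5,5,12],0.46,0.45],[[5.5,9,12],0.58,0.45],[[6.5,13,12],0.7,0.45],[[7.5,17,12],0.82,0.45],[[8.2,21,12],0.94,0.45],[[9,25,12],1.06,0.45],[[9,27.8,10],1.18,0.45],[[9.1,28,9.6],1.34,0.45],[[9.1,28,9.6],1.34,0.45],[[9.1,28,9.6],1.34,0.45]])

```text
clock: 42.15
tool_pos: [0.6058, -0.0299, 0.1185]
orientation: [179.9, -0.0, -88.0]
force: [0.8, -0.2, 0.5]
opening: 0.0484
gripper_force: 0.0
```

```bash
python3 k.py w13
```

```text
[606.1 -30.4 118.9] -88.2 0.04817431550166939 [-0.6  0.6  0.2]
net 0.89 [254. 197.] [606.7 -25.2]
seg px [148.  58.] c [ 704. -155.] ang 178.5 [124. 111.] centre from end [ 696.1 -154.7]
seg px [ 51. 100.] c [ 793. -120.] ang 80.5 [64. 37.] centre from end [798.7 -82.4]
seg px [252. 177.] c [609. -48.] ang 92.0 [96. 25.] centre from end [607.9 -26.1]
seg px [147. 192.] c [705. -32.] ang 178.8 [101.  67.] centre from end [686.  -31.2]
seg px [ 62. 214.] c [802.  -9.] ang 93.8 [43. 32.] centre from end [798.5  39.4]
```

Strip 4 is close to the tape, so I narrow the jaws before going down.

Request:
apply_moves(commands=[[[0.1,0.2,0],0,0.6],[[0.1,0.2,-3],0,0.6],[[0.1,0.2,-6],0,0.6],[[0.1,0.2,-9],0,0.6],[[0.1,0.2,-9.7],0,0.6],[[0.1,0.2,-9.7],0,0.6],[[0.1,0.2,-9.7],0,1],[[0.1,0.2,-9.7],0,1],[[0.1,0.2,-9.7],0,1],[[0.1,0.2,-9.7],0,1],[[0.1,0.2,-9.7],0,1],[[0.1,0.2,-9.7],0,1],[[0.1,0.2,-6],0,1],[[0.1,0.2,-2],0,1],[[0.1,0.2,1],0,1],[[0.1,0.2,1],0,1],[[0.1,0.2,1],0,1]])

```text
clock: 43.67
tool_pos: [0.6086, -0.0284, 0.1323]
orientation: [-179.7, 0.1, -88.2]
force: [0.3, -0.1, -1.4]
opening: 0.0259
gripper_force: 30.0
```

Request:
apply_moves(commands=[[[-0.5,-4,0],0.1,1],[[-1,-8,0],0.2,1],[[-1.5,-12,0],0.23,1],[[-2,-16,0],0.23,1],[[-2.5,-20,0],0.23,1],[[-3.2,-24,0],0.23,1],[[-3.6,-27,0],0.23,1],[[-3.6,-27,0],0.23,1],[[-3.6,-27,-4],0.23,1],[[-3.6,-27,-7],0.23,1],[[-3.6,-27,-7],0.23,1],[[-3.6,-27,-7],0.23,1],[[-3.6,-27,-7],0.23,1]])

```text
clock: 44.75
tool_pos: [0.5719, -0.2989, 0.0601]
orientation: [-180.0, -0.0, -75.0]
force: [0.6, 0.4, 0.3]
opening: 0.0256
gripper_force: 30.0
```

Request:
apply_moves(commands=[[[0,0,-2],0,1],[[0,0,-3.8],0,1],[[0,0,-3.8],0,1],[[0,0,-3.8],0,1],[[0,0,-3.8],0,0.4],[[0,0,-3.8],0,0.4],[[0,0,-3.8],0,0.4],[[0,0,-3.8],0,0.4],[[0,0,0],0,0.4],[[0,0,3],0,0.2],[[1,0.3,5],-0.1,0],[[2.9,0.8,5],-0.22,0],[[2.9,0.8,5],-0.34,0],[[2.9,0.8,5],-0.46,0],[[2.9,0.8,5],-0.58,0],[[2.9,0.8,5],-0.7,0],[[2.9,0.8,5],-0.82,0],[[2.9,0.8,5],-0.94,0],[[2.9,0.8,5],-1.06,0],[[2.9,0.8,5],-1.18,0]])

```text
clock: 46.42
tool_pos: [0.6001, -0.2908, 0.1094]
orientation: [-180.0, 0.0, -143.0]
force: [-0.3, 0.6, -0.7]
opening: 0.088
gripper_force: 0.0
```

Request:
apply_moves(commands=[[[0,0,0],-0.12,0],[[0,0,0],-0.24,0],[[0,0,0],-0.36,0],[[0,0,0],-0.391,0],[[0,0,0],-0.391,0],[[0,0,0],-0.391,0]])

```text
clock: 46.92
tool_pos: [0.6002, -0.2908, 0.1093]
orientation: [-180.0, 0.0, -165.0]
force: [0.2, 0.8, 0.1]
opening: 0.0877
gripper_force: 0.0
```

```bash
python3 f.py wrist w14; python3 f.py top t14
```

```text
[ 0.6002 -0.2908  0.1093] -165.0 [ -9.  26. -10.   0. -54. -66.]
fence (array([ 481.2, -318.8]), -75.0, array([115.7,  59.9]))
0.83 [265.  65.] [ 489.7 -311.7] (array([ 470.8, -320.7]), -75.0, array([141.3,  73.1])) local 63.0 6.5 (np.float64(42.5), np.float64(2.7))
0.81 [258. 166.] [ 574.4 -294.7] (array([ 570.7, -296.7]), -74.9, array([139.7,  27.7])) local 149.3 1.0 (np.float64(145.2), np.float64(0.0))
0.67 [262.  11.] [ 442.7 -326.6] (array([ 470.8, -320.7]), -75.0, array([141.3,  73.1])) local 13.8 4.2 (np.float64(42.5), np.float64(2.7))
0.65 [262.  38.] [ 467.3 -320.8] (array([ 470.8, -320.7]), -75.0, array([141.3,  73.1])) local 39.0 3.5 (np.float64(42.5), np.float64(2.7))
[ 0.6002 -0.2908  0.1093] -165.0 [ -9.  26. -10.   0. -54. -66.]
fence (array([ 460.3, -326.2]), -75.0, array([217.6,  92.7]))
0.75 [308. 240.] [ 436.  -336.9] (array([ 460.9, -332.7]), -75.0, array([227.8,  97. ])) local 4.7 -3.9 (np.float64(29.8), np.float64(-6.3))
0.71 [297. 220.] [ 486.7 -313.3] (array([ 460.9, -332.7]), -75.0, array([227.8,  97. ])) local 59.7 5.7 (np.float64(29.8), np.float64(-6.3))
0.69 [302. 228.] [ 467.8 -324.8] (array([ 460.9, -332.7]), -75.0, array([227.8,  97. ])) local 38.5 -0.5 (np.float64(29.8), np.float64(-6.3))
```

Request:
apply_moves(commands=[[[0,0,-4],0,0],[[0,0,-8.0],0,0],[[0,0,-8.6],0,0],[[0,0,-8.6],0,0],[[-1.0,-0.27,-8.6],0,0],[[-2,-0.54,-8.6],0,0],[[-3,-0.8,-8.6],0,0],[[-4,-1.07,-8.6],0,0],[[-5,-1.34,-8.6],0,0],[[-5.4,-1.44,-8.6],0,0],[[-5.4,-1.44,-8.6],0,0],[[-5.4,-1.44,-8.6],0,0]])

```text
clock: 48.12
tool_pos: [0.5462, -0.3054, 0.0236]
orientation: [-180.0, 0.0, -165.1]
force: [0.2, 0.0, 0.8]
opening: 0.0875
gripper_force: 0.0
```

Request:
apply_moves(commands=[[[-0.1,-0.03,0],0,0],[[-0.2,-0.05,0],0,0],[[-0.35,-0.09,0],0,0],[[-0.35,-0.09,0],0,0]])

```text
clock: 48.45
tool_pos: [0.5428, -0.306, 0.023]
orientation: [180.0, -0.0, -165.0]
force: [0.2, -0.8, -0.3]
opening: 0.0876
gripper_force: 0.1
```

Request:
apply_moves(commands=[[[-0.08,-0.02,0],0,0],[[-0.08,-0.02,0],0,0],[[-0.08,-0.02,0],0,0]])

```text
clock: 48.7
tool_pos: [0.5419, -0.3062, 0.0231]
orientation: [180.0, -0.0, -165.1]
force: [0.1, -0.3, 0.1]
opening: 0.0876
gripper_force: 0.0
```

Request:
apply_moves(commands=[[[-0.05,-0.01,0],0,0],[[-0.05,-0.01,0],0,0],[[-0.05,-0.01,0],0,0]])

```text
clock: 48.95
tool_pos: [0.5417, -0.3063, 0.0232]
orientation: [-180.0, 0.0, -165.1]
force: [2.5, 1.0, -0.8]
opening: 0.0878
gripper_force: 0.9
```

One more light nudge. Then I back off, raise the arm clear and inspect.

Request:
apply_moves(commands=[[[-0.05,-0.01,0],0,0],[[-0.05,-0.01,0],0,0],[[-0.05,-0.01,0],0,0]])

```text
clock: 49.2
tool_pos: [0.5417, -0.3063, 0.0233]
orientation: [-180.0, 0.1, -165.0]
force: [3.7, 2.7, -0.2]
opening: 0.0873
gripper_force: 2.3
```

Request:
apply_moves(commands=[[[0.3,0.08,0],0,0],[[1.0,0.27,0],0,0],[[2.5,0.67,0],0,0],[[3,0.8,3],0,0],[[3,0.8,7],0,0],[[3,0.8,11],0,0],[[3,0.8,15],0,0],[[3,4,15],0,0],[[3,8,15],0,0],[[3,12,15],0,0],[[3,16,15],0,0],[[3,20,15],0,0],[[3,24,15],0,0],[[3,24,15],0,0],[[3,24,15],0,0]])

```text
clock: 50.45
tool_pos: [0.5709, -0.0644, 0.1734]
orientation: [-180.0, -0.0, -164.8]
force: [0.7, -0.7, 0.5]
opening: 0.0873
gripper_force: 0.0
```

```bash
cat > z.py <<'E'
from seg import *
o=ctrl.get_obs();print(o["clock"],o["tool_pos"].round(3))
s=snap("top","tz");w=snap("scene","sz")
F=np.array([430.5,-334.3]);n=np.array([.966,.259]);t=np.array([-.259,.966])
for q in (s,w):
    for d in ctrl.spot_point(q,"strip_1"):
        if d["score"]>.3: p=pix2world(q,d["at"],0)[:2]*1000;print(q["name"],round(d["score"],2),p.round(1),((p-F)@n).round(1),((p-F)@t).round(1))
print(obj(s,w2p(s,(.424,-.32,.062)),.062,None))
u,v=w2p(s,(.48,-.3,.02)).astype(int);a=s["img"][v-75:v+75,u-100:u+100]
u,v=w2p(w,(.48,-.3,.02)).astype(int);b=w["img"][v-75:v+75,u-100:u+100]
cv2.imwrite("pics/zz.png",cv2.resize(np.hstack([a,b])[:,:,::-1],(800,300),interpolation=cv2.INTER_CUBIC))
E
python3 z.py
```

```text
50.45 [ 0.571 -0.064  0.173]
top 0.94 [ 514.8 -321.7] 84.7 -9.6
top 0.9 [ 489.2 -312.7] 62.3 5.7
top 0.74 [ 471.  -323.7] 41.8 -0.3
top 0.61 [ 430. -330.] 0.6 4.3
scene 0.96 [ 443.4 -324.5] 15.0 6.2
scene 0.95 [ 496.8 -305.4] 71.5 10.7
scene 0.94 [ 515.2 -316.3] 86.5 -4.5
scene 0.78 [ 470.3 -322.3] 41.5 1.3
(array([ 472.1, -323.5]), -75.1, array([218.3, 117.2]))
```

View pics/zz.png

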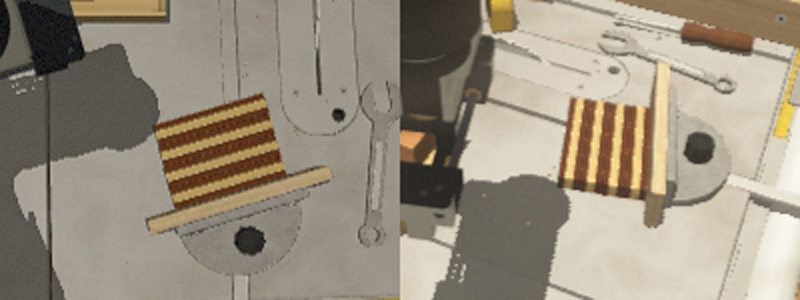

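Both views show four strips packed flat against the fence and centred, with the fence at about 15°. One quick check of the offcuts, then I hand in.

Run:
```python
from h import *
ok=0
for n in ("top","scene","wrist"):
    s=snap(n)
    for d in ctrl.spot_point(s,"block_1"):
        if d["score"]>.3:
            print(n,round(d["score"],2),pix2world(s,d["at"],.006)[:2].round(3))
```

```text
top 0.74 [ 0.708 -0.22 ]
top 0.67 [ 0.698 -0.149]
scene 0.64 [ 0.696 -0.219]
wrist 0.77 [ 0.697 -0.213]
```

```bash
python3 -c "
from plant import ctrl
print(ctrl.close_job())"
```

```text
the job is handed in; nothing more can be done
None
```

I handed the job in at about 50 s: both offcut blocks are in the tray, the gauge head stands at about 15° and holds on its own, and all four strips lie packed and centred against the fence; no pass or fail result came back.

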